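# Clamp a tube rack on the shaker with the squeeze-release carriage

### The job

Clamp the orange tube rack on the shaker: squeeze the sliding carriage's blue release lever against its grey grip, slide the carriage towards the rack until its sprung pad holds the rack up against the steel end stop, and let go with the catch dropped fully into a notch (find it by feel) and the pad pressed in part of its stroke, neither loose nor bottomed. Work gently: do not ram the rack against the stop or force the catch against the notches, and leave everything else where it is.

Things in the scene. Friction and masses are not known exactly. Their poses are not given: they have to be found in the camera images.
- shaker: white laboratory shaker, 220 (x) x 400 (y) mm, its aluminium top plate 60 mm above the bench; fixed, not running. Origin: centre of its underside, on the bench. Its +y is the slide direction, from the carriage to the end stop. On the centre line: a 30 mm parking slot, then a steel bar with square notches, 4.5 mm wide and deep, every 14 mm (9.5 mm lands between), which is not fitted at an exact place along y
- carriage (a joint): travel of the grey sliding carriage along the shaker's +y, m. It starts between 0 and 0.015, the catch hanging in the parking slot, and can go to 0.112. Where the notches lie on this scale differs each time by several mm: they must be found by feel. It stays where it is left: friction about 7.5 N, 10 N with the catch dragging, more than the pad's spring can push
- handle (a point): middle of the carriage's squeeze handle, 75 mm above the shaker's plate (135 mm above the bench), half-way between the outer faces of grey grip (+y side) and free blue lever (-y side), each 27 mm away: 54 mm over both when free, 40 mm fully squeezed. Its top is 12 mm higher; nothing else stands within 45 mm along y at that height. At carriage = 0 it lies at shaker x 0, y -0.099
- grip_bar (a point): centre of the fixed grey grip, a flat upright bar 50 mm along the shaker's x, 12 mm thick, 24 mm tall, 75 mm above the plate
- lever_bar (a point): centre of the blue lever's round crossbar, 12 mm thick, 50 mm long along the shaker's x, 75 mm above the plate
- lever (a joint): squeeze of the lever, rad: 0 free (under 0.03: catch fully down, in a notch or the parking slot), about 0.085 when the catch rides on a land between notches, catch clear of the bar above 0.10, hard stop at 0.22 (crossbar moved 14 mm towards the grip). Sprung back to 0: about 7 N at the crossbar when free, 10 N where the catch clears, 14 N at the stop
- catch: blue tooth, 3 mm thick along the rail (0.75 mm play either way in a notch), at the end of the lever's arm, 40 mm behind the lever's pivot, on the side away from the rack; let down, it hangs in a notch and locks the carriage both ways, or rides on a land until the carriage is moved on over a notch, where it drops in. Forcing it with more than 45 N damages it. Origin: underside of the tooth
- pad_face (a point): middle of the front (rubber) face of the sprung pad, 70 mm wide, carried on the +y end of the carriage; with the pad out it is 99 mm beyond the handle point along the shaker's +y
- pad (a joint): how far the pad is pressed in against its spring, m: 0 fully out, 0.020 bottomed. Spring force 1.2 N when out, 6 N at the bottom (0.24 N per mm). Clamped well means 0.0015 to 0.0195
- end_stop: dark steel bracket bolted to the shaker's plate, 100 mm wide, 34 mm tall, squared to the shaker; it sits at a different place along the shaker's y each time. Origin: on the plate, at the middle of the foot of the face that the rack rests against; its y axis points away from the rack, along the shaker's y
- rack_mid (a point): centre (half-way up the block) of the loose orange tube rack: block 75 (x) x 80 (y, along the rail) x 36 mm high, with capped tubes standing 18 mm above it, 0.15 kg, its underside 18 mm below this point. It starts 5 to 25 mm short of the end stop, slightly askew. Pressing it against the stop with more than 25 N damages it
- vial: small plastic vial with a blue cap, 22 mm across, 40 mm tall, standing on the shaker's plate beside the rack; origin at the centre of its foot. Leave alone
- pink_rack: pink tube block 70 x 150 x 30 mm on the bench; origin at the centre of its underside. Leave alone
- tip_box: blue-grey box of yellow pipette tips, 90 x 120 x 58 mm; origin at the centre of its underside. Leave alone
- reagent: amber bottle, 64 mm across, 140 mm tall; origin at the centre of its foot. Leave alone
- beaker: clear plastic beaker, 80 mm across, 100 mm tall; origin at the centre of its foot. Leave alone
- jar: white jar with a red cap, 48 mm across, 60 mm tall; origin at the centre of its foot. Leave alone
- pipette: grey pipette lying on the bench, about 250 mm long; origin near its middle, on the bench. Leave alone

How it is judged:
On the way, in this order (a step that is already met when the one before it is completed fails the run):
1. the lever is held squeezed, catch clear of the notches, while the carriage is slid on to the notched part of the rail (value of joint lever above 0.1 rad and value of joint carriage above 0.03 m), for 0.1 s.
2. the rack is pushed up to the end stop (gap under 2.5 mm) (y of rack_mid in the frame of end_stop above -0.0425 m), for 0.2 s.
At the end, for the whole second after the job is handed in: The lever is free with the catch fully in a notch (lever under 0.03 rad); the rack stands flat, square (within 0.05 rad) and against the end stop (gap under 2.5 mm, within 20 mm of its middle), held by the pad, which is pressed in by 1.5 to 19.5 mm of its 20 mm; the carriage is at rest (value of joint lever below 0.03 rad and value of joint pad between 0.0015 and 0.0195 m and y of rack_mid in the frame of end_stop above -0.0425 m and x of rack_mid in the frame of end_stop between -0.02 and 0.02 m and angle between the y axis of rack_mid and the y axis of end_stop, either way round below 0.05 rad and angle between rack_mid's own z axis and vertical below 0.05 rad and velocity of joint carriage between -0.005 and 0.005 m/s); the robot touches nothing.
It fails at once if the catch is forced against the notches (over 45 N) (contact force between catch and anything else above 45 N).
It fails at once if the rack is rammed against the end stop (over 25 N) (contact force between rack and end_stop above 25 N).
It fails at once if a bystander (vial, pink rack, tip box, reagent bottle, beaker, jar, pipette) is moved by over 20 mm (distance of any of vial, pink_rack, tip_box, reagent, beaker, jar, pipette from where it was at the start of the episode above 0.02 m).
It also fails if it takes over 54 s, if anything falls off the work surface, if the arm or the gripper's body presses on something with over 40 N, if the wrist force passes 120 N, or if a joint passes its speed limit or range.

### The arm

A 6-joint arm with a two-finger parallel gripper is mounted at the origin on the work surface. World frame = base frame: x ahead of the robot, y to its left, z up, the work surface at z = 0. Lengths are in m, angles in rad, forces in N, time in s.
With the tool pointing down it reaches from about 0.375 to 0.975 m from the base axis. Payload 3.8 kg.
Tool frame: the origin (TCP) lies on the centre line of the jaws, within the pads' length; the fingertips stand 14 mm ahead of it and the grasp point (between the pads) lies 5 mm behind it; z points along the fingers, x is the direction in which the jaws open and shut, and the axes are right-handed (so a half turn about z gives the same grasp; the last joint's range is limited). The gripper opens to 85 mm and grips with 20 to 120 N. Pads are 22 mm wide; open, the fingers measure 114 mm over their backs; the gripper's body (76 mm by 85 mm) begins 54 mm behind the grasp point. The pads swing forward as they close: fully open they stand 13 mm farther back than shut.
Start: joints at [1.196, 0.264, 1.604, -0, 1.274, -0.037], TCP at [0.224, 0.637, 0.245] pointing down, gripper open.
Joint ranges: [-2.63, 2.63], [-0.94, 2.18], [0.31, 2.57], [-1.31, 4.45], [0, 2.66], [-2.55, 2.55]. Speed limits (rad/s): [2.57, 2.57, 3.14, 3.14, 3.14, 3.14].

### API

Orientations are given as a rotation vector (axis times angle).
In Python, from workcell import bot gives the robot as it stands. The module is installed in compiled form; this text tells all that it offers.
- The arm moves only by the tool arm_command, never from a script. Its argument "steps" is one flat list of numbers, 7 for each row, row after row: the shift along the tool's x, y, z in units of 30 mm (1.0 is 30 mm), then the turn, a rotation vector about the tool's x, y, z in units of 6 degrees (1.0 is 6 degrees), then the opening, from 0 (shut) to 1 (fully open). In form: [tx, ty, tz, ax, ay, az, fingers, tx, ty, tz, ax, ay, az, fingers, ...]. A call has 1 to 10 rows; each row shifts and turns the commanded pose from where the row before left it, along the tool's axes as they then stand; what a row does not reach is not made up. A row lasts 1/8 s, in which the tool goes at most 62.5 mm and 10.7 degrees, less where a joint would pass 70% of its speed; a pose out of reach is approached as far as the arm can. A call is refused whole if a number of a shift passes 1 or a number of a turn 1, either way. A call with a gripper value outside its range is refused whole. The fingers move at their own pace and stop on an object; "squeeze" is the grip in N (left out, the last holds). Time passes only in rows, so rows that do not move let the fingers close. It gives the time, the measured TCP pose, the force and the opening at its end, in the units of the state.
- bot.read_state(): the state, without advancing time (a new reading comes with each control period).
- bot.read_camera(name): name is "scene" or "top" or "wrist"; returns a dict with "img" (420x560x3 uint8, red, green, blue), "camera_matrix" (3x3 intrinsics, pixels), "k1" (the pictures are not rectified: a ray, as slopes to the right and down, at radius r is drawn at 1 + k1 r^2 times it, then the intrinsics apply), "pose" (4x4, takes a point from camera to world coordinates); the wrist camera has in their place "T_tool_cam" (4x4, takes a point from camera to tool coordinates, whose origin is the TCP and whose axes are the tool frame's). Camera axes: x right, y down, z forward; pixel columns grow to the right and rows downward; lengths in m; the calibration is good to about 2 mm. A picture is of the moment at which its call begins: read the wrist's pose just before it. There is no depth.
- bot.finish_job(): hands the job in, once; it reports no verdict.
The state is a dict: "time": time; "q": joint angles; "joint_vel": joint speeds; "joint_torque": joint torques, N m; "tool_pos": TCP position; "tcp_rot": TCP orientation; "wrist_force": force on the tool from outside, world axes, zero at the start; "torque": the same for the moment, N m; "width": opening from 0.0 (shut) to 1.0 (fully open).
Only numpy, scipy, OpenCV 4.12 (cv2) and the standard library are available. Lean on these libraries where they do the work, as an engineer would, in place of code of your own. Each camera call takes 0.05 s, during which the arm holds its last target.

## Working session

There is one attempt and no reset: what is moved stays moved. The work goes in short steps, Python scripts to look and compute and a tool call to move; the robot and the scene stay as the last step left them, time stands still between calls to the robot, and variables do not carry over. Pictures are saved under pics/ and viewed, and the job is handed in when it is done.

Besides the shell and the picture viewer there is one more tool, called after "Call:" in YAML: its name, and indented under it one key for each argument. arm_command: Moves the arm, as the interface text tells. Its arguments: {"type":"object","properties":{"steps":{"type":"array","items":{"type":"number"}},"squeeze":{"type":"number"}},"required":["steps"]}

```bash
mkdir -p pics
cat > h.py <<'E'
from workcell import bot
import numpy as np, cv2
from scipy.spatial.transform import Rotation as R
def T_tool(s):
    T=np.eye(4);T[:3,:3]=R.from_rotvec(s['tcp_rot']).as_matrix();T[:3,3]=s['tool_pos'];return T
def cam(n,f=None):
    s=bot.read_state();c=bot.read_camera(n)
    P=c['pose'] if 'pose' in c else T_tool(s)@c['T_tool_cam']
    if f: cv2.imwrite('pics/'+f,cv2.cvtColor(c['img'],cv2.COLOR_RGB2BGR))
    return c['img'],np.array(c['camera_matrix']),c['k1'],np.array(P)
def ray(K,k1,P,u,v):
    d=np.array([(u-K[0,2])/K[0,0],(v-K[1,2])/K[1,1]]);x=d.copy()
    for _ in range(30): x=d/(1+k1*(x@x))
    w=P[:3,:3]@np.array([x[0],x[1],1]);return P[:3,3],w/np.linalg.norm(w)
def atz(cal,u,v,z):
    o,d=ray(*cal,u,v);return o+d*(z-o[2])/d[2]
def tri(rs):
    A=np.zeros((3,3));b=np.zeros(3)
    for o,d in rs:
        M=np.eye(3)-np.outer(d,d);A+=M;b+=M@o
    p=np.linalg.solve(A,b);return p,[np.linalg.norm(np.cross(p-o,d)) for o,d in rs]
def proj(cal,p):
    K,k1,P=cal;q=np.linalg.inv(P)@np.append(p,1);x=q[:2]/q[2];x=x*(1+k1*(x@x));return K[:2,:2]@x+K[:2,2]
E
python3 - <<'E'
from h import *
import pickle
d={}
for n in ['scene','top','wrist']:
    i,K,k,P=cam(n,n+'0.png');d[n]=(K,k,P);print(n,K[0],k,P.round(3).tolist())
pickle.dump(d,open('cal0.pkl','wb'))
s=bot.read_state();print(s)
E
```

```text
scene [409.85817205   0.         285.41080948] -0.12712072054731635 [[-0.734, 0.543, -0.408, 1.104], [0.679, 0.576, -0.456, 0.525], [-0.013, -0.611, -0.791, 1.049], [0.0, 0.0, 0.0, 1.0]]
top [427.83009045   0.         281.32899345] -0.04367025243633016 [[0.02, -0.987, 0.157, 0.438], [-1.0, -0.021, -0.005, -0.005], [0.008, -0.157, -0.988, 1.286], [0.0, 0.0, 0.0, 1.0]]
wrist [333.4172956    0.         280.92369038] -0.07202394954668684 [[0.33, 0.906, 0.265, 0.157], [0.944, -0.316, -0.096, 0.66], [-0.003, 0.281, -0.96, 0.371], [0.0, 0.0, 0.0, 1.0]]
{'time': 0.15, 'q': array([ 1.19607638e+00,  2.64576329e-01,  1.60507329e+00,  7.75325246e-06,
        1.27371225e+00, -3.68868295e-02]), 'joint_vel': array([-1.50079442e-03, -2.25660978e-03, -4.44202105e-03,  8.01419759e-04,
       -1.06655823e-05,  5.20653017e-04]), 'joint_torque': array([-4.77020365e-06, -5.15900874e+01, -3.67959309e+01, -1.90914113e-05,
        8.10838421e-03, -4.33958235e-05]), 'tool_pos': array([0.22351338, 0.63633528, 0.24424354]), 'tcp_rot': array([ 2.56249695e+00,  1.81580836e+00, -2.33087369e-03]), 'wrist_force': array([-0.02203866,  0.20082134, -0.57407189]), 'torque': array([ 0.01119591,  0.05682318, -0.02625638]), 'width': 1.000020839220816}
```

View pics/scene0.png

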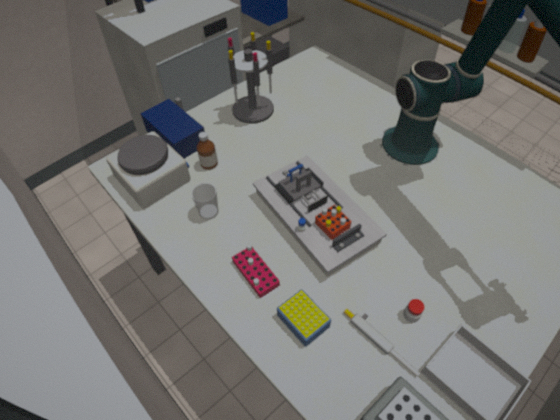

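View pics/top0.png

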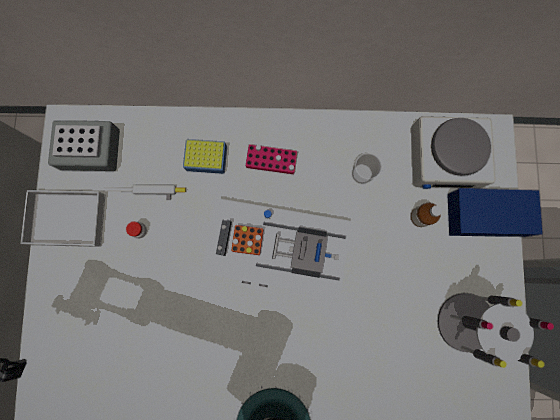

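View pics/wrist0.png

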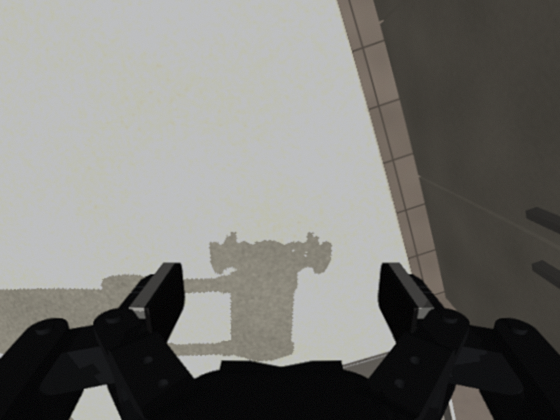

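Run:
```python
import cv2
i=cv2.imread('pics/top0.png');cv2.imwrite('pics/t1.png',cv2.resize(i[185:300,200:360],None,fx=5,fy=5,interpolation=cv2.INTER_CUBIC))
i=cv2.imread('pics/scene0.png');cv2.imwrite('pics/s1.png',cv2.resize(i[150:275,240:390],None,fx=4.8,fy=4.8,interpolation=cv2.INTER_CUBIC))
```

```text
(no output)
```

View pics/t1.png

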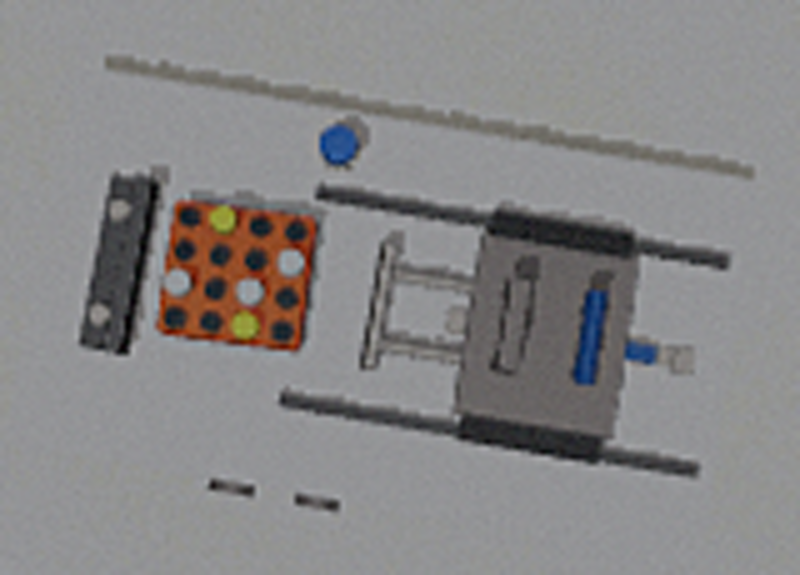

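View pics/s1.png

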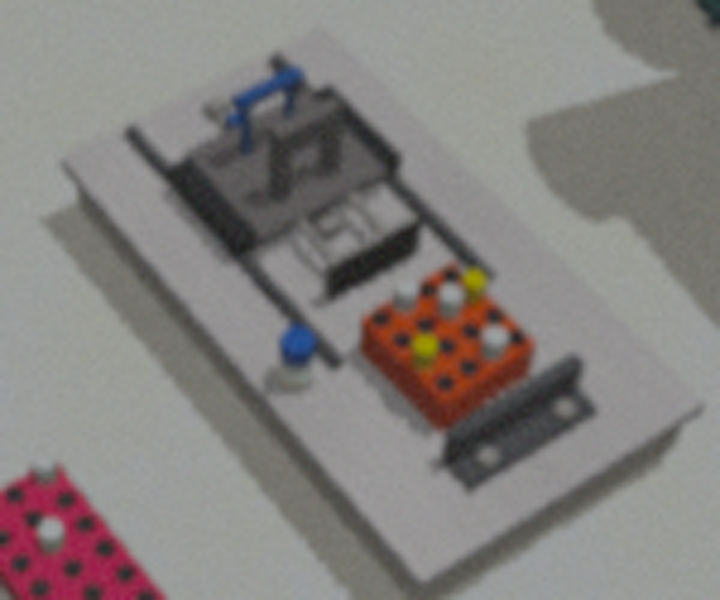

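Run:
```python
from h import *
import pickle
d=pickle.load(open('cal0.pkl','rb'))
t=lambda u,v:(200+(u+.5)/5-.5,185+(v+.5)/5-.5)
s=lambda u,v:(240+(u+.5)/4.8-.5,150+(v+.5)/4.8-.5)
T=d['top'];S=d['scene']
print('lever',tri([ray(*T,*t(592,337)),ray(*S,*s(267,95))]))
print('vialcap',tri([ray(*T,*t(340,144)),ray(*S,*s(298,343))]))
for a,b in [((320,192),(728,262)),((285,398),(695,468))]:
    p=atz(T,*t(*a),.07);q=atz(T,*t(*b),.07);e=p-q;print(p,q,np.degrees(np.arctan2(e[1],e[0])))
for n,p,z in [('stopfaceA',(158,180),.094),('stopfaceB',(128,352),.094),('padL',(390,240),.08),('padR',(370,365),.08)]:
    print(n,atz(T,*t(*p),z))
print('rack',[atz(T,*t(*p),.096).round(4) for p in [(180,202),(318,215),(300,348),(160,332)]])
st=bot.read_state();print(R.from_rotvec(st['tcp_rot']).as_matrix().round(3))
```

```text
lever (array([ 0.4902046 , -0.11129915,  0.13096184]), [np.float64(3.59783949475121e-05), np.float64(3.597839494755415e-05)])
vialcap (array([0.59654751, 0.02770367, 0.09697853]), [np.float64(3.134416633449357e-05), np.float64(3.13441663344507e-05)])
[0.57226558 0.03913753 0.07      ] [ 0.53701783 -0.19425696  0.07      ] 81.41196199511617
[0.45524573 0.05577055 0.07      ] [ 0.42081302 -0.17547261  0.07      ] 81.53073726173939
stopfaceA [0.57443652 0.12923008 0.094     ]
stopfaceB [0.47829276 0.14222928 0.094     ]
padL [ 0.54475585 -0.00146021  0.08      ]
padR [0.47440738 0.00822989 0.08      ]
rack [array([0.5621, 0.1162, 0.096 ]), array([0.5565, 0.039 , 0.096 ]), array([0.4825, 0.047 , 0.096 ]), array([0.4896, 0.1247, 0.096 ])]
[[ 0.331  0.943 -0.001]
 [ 0.943 -0.331 -0.002]
 [-0.002 -0.    -1.   ]]
```

Call:
arm_command:
  steps: [0, 0, 0, 0, 0, -0.92, 0.76, 0, 0, 0, 0, 0, -0.92, 0.76, -0.98, 0.54, 0, 0, 0, 0, 0.76, -0.98, 0.54, 0, 0, 0, 0, 0.76, -0.98, 0.54, 0, 0, 0, 0, 0.76, -0.98, 0.54, 0, 0, 0, 0, 0.76, -0.98, 0.54, 0, 0, 0, 0, 0.76, -0.98, 0.54, 0, 0, 0, 0, 0.76, -0.98, 0.54, 0, 0, 0, 0, 0.76, -0.98, 0.54, 0, 0, 0, 0, 0.76]

```text
time: 1.4
tool_pos: [0.318, 0.3842, 0.245]
tcp_rot: [2.376, 2.055, -0.001]
wrist_force: [0.5, -0.4, -0.3]
width: 0.767
```

Call:
arm_command:
  steps: [-0.98, 0.54, 0, 0, 0, 0, 0.76, -0.98, 0.54, 0, 0, 0, 0, 0.76, -0.98, 0.54, 0, 0, 0, 0, 0.76, -0.98, 0.54, 0, 0, 0, 0, 0.76, -0.98, 0.54, 0, 0, 0, 0, 0.76, -0.98, 0.54, 0, 0, 0, 0, 0.76, -0.98, 0.54, 0, 0, 0, 0, 0.76, -0.98, 0.54, 0, 0, 0, 0, 0.76, -0.98, 0.54, 0, 0, 0, 0, 0.76, -0.98, 0.54, 0, 0, 0, 0, 0.76]

```text
time: 2.65
tool_pos: [0.4357, 0.0699, 0.2451]
tcp_rot: [-2.377, -2.054, 0.0]
wrist_force: [0.3, -0.1, 0.2]
width: 0.758
```

Call:
arm_command:
  steps: [0, 0, 0, 0, 0, 0, 0.76, 0, 0, 0, 0, 0, 0, 0.76]

```text
time: 2.9
tool_pos: [0.4353, 0.0713, 0.245]
tcp_rot: [-2.377, -2.053, 0.0]
wrist_force: [0.1, 0.0, 0.0]
width: 0.762
```

Run:
```python
from h import *
import pickle
i,K,k,P=cam('wrist','w1.png');pickle.dump((K,k,P),open('w1.pkl','wb'))
s=bot.read_state();print(s['tool_pos'],R.from_rotvec(s['tcp_rot']).as_matrix()[:,0])
```

```text
[0.43531101 0.0715998  0.24508187] [1.44346786e-01 9.89527103e-01 3.44173522e-04]
```

View pics/w1.png

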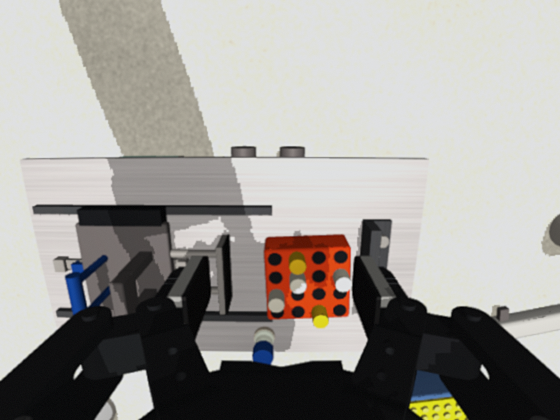

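Call:
arm_command:
  steps: [-0.98, 0.54, 0, 0, 0, 0, 0.76, -0.98, 0.54, 0, 0, 0, 0, 0.76, -0.98, 0.54, 0, 0, 0, 0, 0.76, -0.98, 0.54, 0, 0, 0, 0, 0.76, -0.66, 0.2, 0, 0, 0, 0, 0.76, 0, 0, 0, 0, 0, 0, 0.76, 0, 0, 0, 0, 0, 0, 0.76]

```text
time: 3.82
tool_pos: [0.4857, -0.074, 0.2451]
tcp_rot: [-2.375, -2.055, -0.0]
wrist_force: [-0.8, -0.4, -0.8]
width: 0.756
```

Run:
```python
from h import *
import pickle
i,K,k,P=cam('wrist','w2.png');pickle.dump((K,k,P),open('w2.pkl','wb'))
s=bot.read_state();print(s['tool_pos'],R.from_rotvec(s['tcp_rot']).as_matrix()[:,0])
```

```text
[ 0.4857133  -0.07393578  0.24520456] [1.43312952e-01 9.89677308e-01 4.73275006e-04]
```

View pics/w2.png

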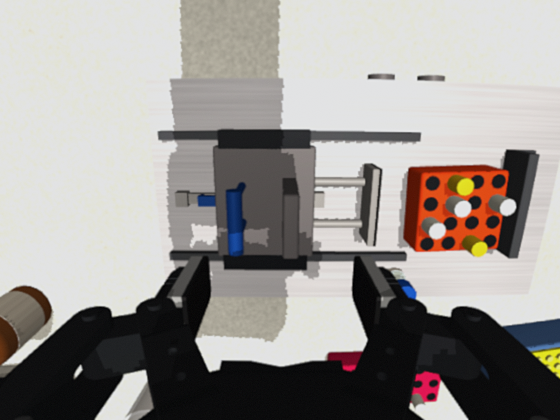

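Run:
```python
import cv2
i=cv2.imread('pics/w2.png');cv2.imwrite('pics/w2z.png',cv2.resize(i[120:280,150:350],None,fx=4,fy=3.75,interpolation=cv2.INTER_CUBIC))
cv2.imwrite('pics/w2y.png',cv2.resize(i[130:280,350:550],None,fx=4,fy=4,interpolation=cv2.INTER_CUBIC))
i=cv2.imread('pics/w1.png');cv2.imwrite('pics/w1z.png',cv2.resize(i[190:340,50:250],None,fx=4,fy=4,interpolation=cv2.INTER_CUBIC))
```

```text
(no output)
```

View pics/w2z.png

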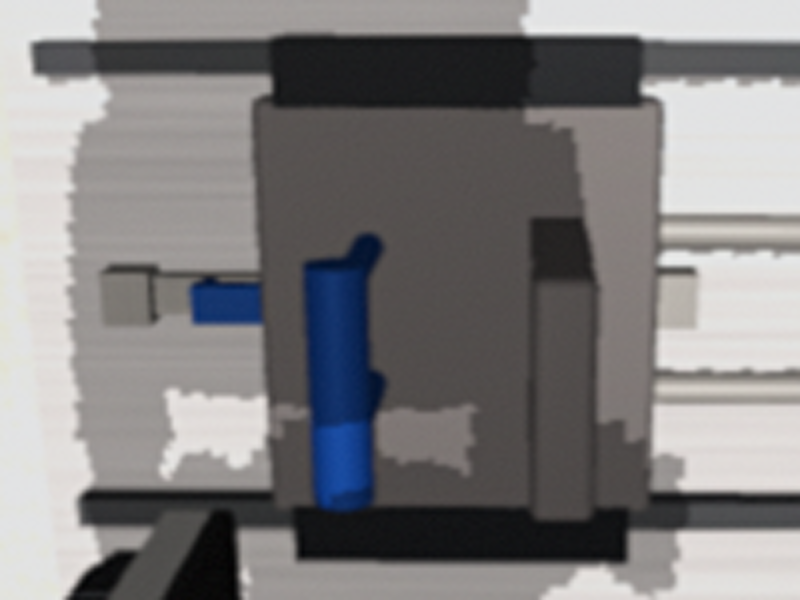

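View pics/w2y.png

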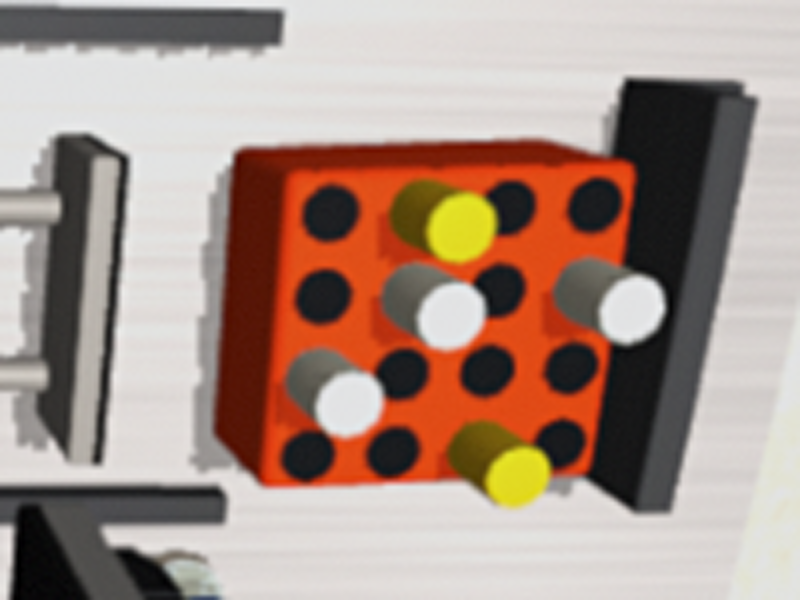

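View pics/w1z.png

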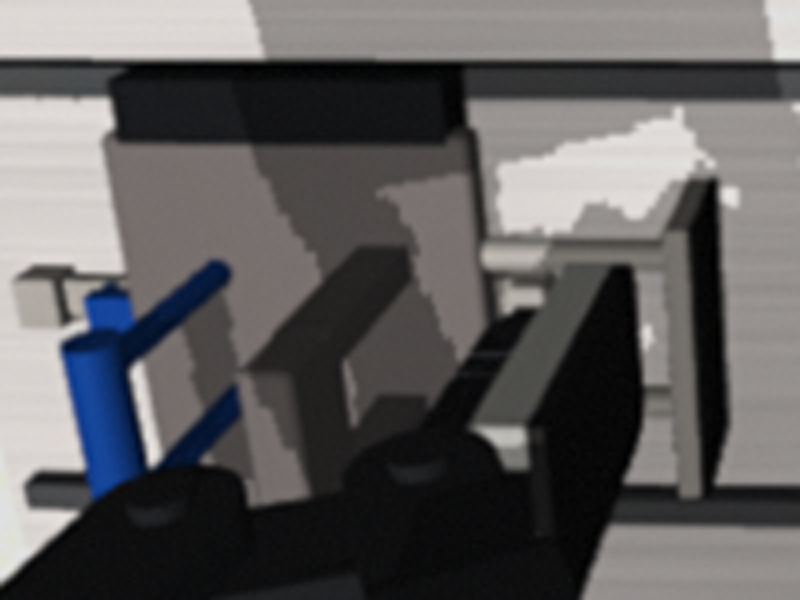

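Run:
```python
from h import *
import pickle
d=pickle.load(open('cal0.pkl','rb'))
A=pickle.load(open('w1.pkl','rb'));B=pickle.load(open('w2.pkl','rb'))
a=lambda x,y:(50+(x+.5)/4-.5,190+(y+.5)/4-.5)
b=lambda x,y:(150+(x+.5)/4-.5,120+(y+.5)/3.75-.5)
c=lambda x,y:(350+(x+.5)/4-.5,130+(y+.5)/4-.5)
print('lever -x end',tri([ray(*A,*a(92,345)),ray(*B,*b(337,264))]))
print('grip top corner L',tri([ray(*A,*a(243,370)),ray(*B,*b(533,279))]))
print('grip top corner R',tri([ray(*A,*a(293,372)),ray(*B,*b(597,279))]))
print('pad top -x front',tri([ray(*A,*a(690,232)),ray(*B,*c(125,158))]))
e=np.array([.1435,.9896,0]);n=np.array([.9896,-.1435,0])
f=lambda p:(round(p@e,4),round(p@n,4))
for nm,p in [('lever ends',atz(B,*b(336,264),.135)),('',atz(B,*b(343,498),.135))]:print(nm,p,f(p))
print('grip',[ (f(atz(B,*b(*q),.147))) for q in [(533,279),(597,279),(590,520),(531,520)]])
print('stop',[ (f(atz(B,*c(*q),.094))) for q in [(718,92),(638,510)]])
print('rack',[ (f(atz(B,*c(*q),.096))) for q in [(290,170),(635,162),(597,470),(265,487)]])
print('pad',[ (f(atz(B,*c(*q),.08))) for q in [(125,158),(100,462)]])
```

```text
lever -x end (array([ 0.4668574 , -0.10648086,  0.13474241]), [np.float64(0.00045140695516745246), np.float64(0.0004514069551675707)])
grip top corner L (array([ 0.47311573, -0.07118052,  0.14189076]), [np.float64(0.0003528239074367205), np.float64(0.000352823907436732)])
grip top corner R (array([ 0.47413889, -0.05998022,  0.14366352]), [np.float64(0.00020112547276391287), np.float64(0.00020112547276396092)])
pad top -x front (array([0.47434813, 0.01180484, 0.09705656]), [np.float64(0.00012587715310239476), np.float64(0.000125877153102334)])
lever ends [ 0.46634087 -0.10675396  0.135     ] (np.float64(-0.0387), np.float64(0.4768))
 [ 0.51533654 -0.11448396  0.135     ] (np.float64(-0.0393), np.float64(0.5264))
grip [(np.float64(-0.0027), np.float64(0.4768)), (np.float64(0.0084), np.float64(0.4768)), (np.float64(0.0079), np.float64(0.5257)), (np.float64(-0.003), np.float64(0.5257))]
stop [(np.float64(0.2113), np.float64(0.4523)), (np.float64(0.2121), np.float64(0.5509))]
rack [(np.float64(0.1158), np.float64(0.4701)), (np.float64(0.1932), np.float64(0.4676)), (np.float64(0.1981), np.float64(0.5396)), (np.float64(0.1189), np.float64(0.5431))]
pad [(np.float64(0.0849), np.float64(0.4705)), (np.float64(0.0851), np.float64(0.5434))]
```

Call:
arm_command:
  steps: [-0.36, 0.34, 0, 0, 0, 0, 0.85, 0, 0, 0.8, 0, 0, 0, 0.85, 0, 0, 0.8, 0, 0, 0, 0.85, 0, 0, 0.8, 0, 0, 0, 0.85, 0, 0, 0.7, 0, 0, 0, 0.85, 0, 0, 0, 0, 0, 0, 0.85]

```text
time: 4.62
tool_pos: [0.4932, -0.0871, 0.1505]
tcp_rot: [-2.374, -2.053, 0.004]
wrist_force: [-1.1, -0.9, 0.4]
width: 0.85
```

Run:
```python
from h import *
cam('wrist','w3.png')
```

```text
(no output)
```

View pics/w3.png

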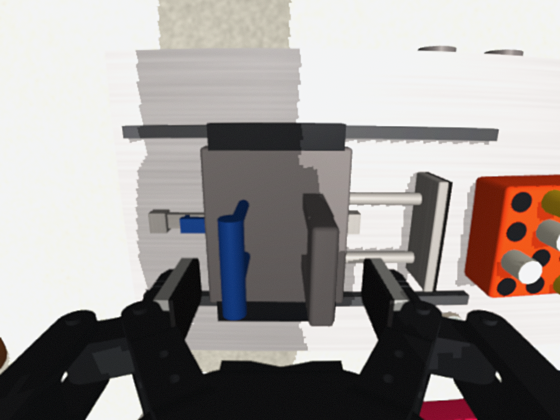

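Call:
arm_command:
  steps: [0, 0, 0.6, 0, 0, 0, 0.85, 0, 0, 0, 0, 0, 0, 0.85, 0, 0, 0, 0, 0, 0, 0.78]
  squeeze: 25

```text
time: 5.05
tool_pos: [0.4945, -0.0874, 0.1344]
tcp_rot: [2.377, 2.055, 0.0]
wrist_force: [-0.0, 0.7, 1.7]
width: 0.778
```

Run:
```python
from h import *
cam('wrist','w4.png');s=bot.read_state();print(s['tool_pos'],s['wrist_force'],s['width'])
```

```text
[ 0.49475981 -0.08737659  0.13468861] [-0.35198888 -1.15741292  0.79519013] 0.7820640642738602
```

View pics/w4.png

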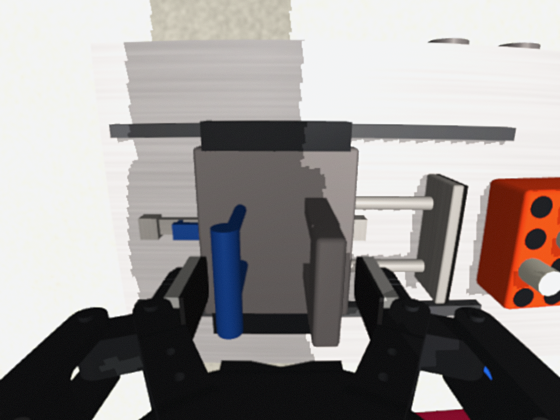

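Call:
arm_command:
  steps: [0, 0, 0.12, 0, 0, 0, 0.72, 0, 0, 0, 0, 0, 0, 0.65, 0, 0, 0, 0, 0, 0, 0.58, 0, 0, 0, 0, 0, 0, 0.52, 0, 0, 0, 0, 0, 0, 0.45, 0, 0, 0, 0, 0, 0, 0.42, 0, 0, 0, 0, 0, 0, 0.42]
  squeeze: 30

```text
time: 5.98
tool_pos: [0.4951, -0.0856, 0.1328]
tcp_rot: [-2.376, -2.052, -0.005]
wrist_force: [-4.2, 6.8, 12.7]
width: 0.458
```

Run:
```python
from h import *
cam('wrist','w5.png');s=bot.read_state();print(s['tool_pos'],s['wrist_force'],s['width'])
```

```text
[ 0.49513978 -0.0855952   0.13282858] [-3.63066214  6.77532734 11.86687699] 0.4572861723017237
```

View pics/w5.png

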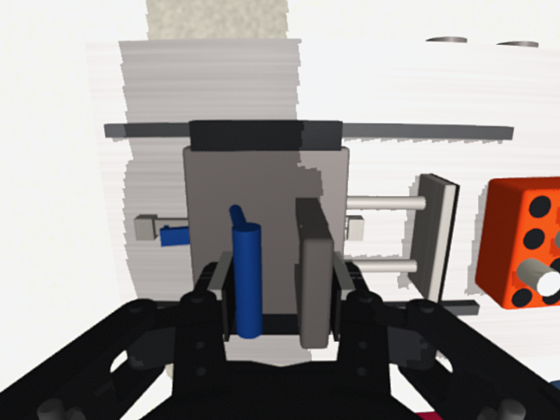

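Call:
arm_command:
  steps: [0.1, 0, -0.06, 0, 0, 0, 0.42, 0.2, 0, 0, 0, 0, 0, 0.42, 0.2, 0, 0, 0, 0, 0, 0.42, 0.2, 0, 0, 0, 0, 0, 0.42, 0.2, 0, 0, 0, 0, 0, 0.42, 0.2, 0, 0, 0, 0, 0, 0.42, 0, 0, 0, 0, 0, 0, 0.42]

```text
time: 6.9
tool_pos: [0.4996, -0.0556, 0.133]
tcp_rot: [2.375, 2.053, -0.001]
wrist_force: [-0.2, -6.6, 2.6]
width: 0.457
```

Run:
```python
from h import *
cam('wrist','w6.png');s=bot.read_state();print(s['tool_pos'],s['wrist_force'],s['width'])
p=s['tool_pos'];print(p@[.1435,.9896,0],p@[.9896,-.1435,0])
```

```text
[ 0.49960934 -0.05559775  0.13296359] [-1.45448968 -5.70008689  3.05980566] 0.4566205266115895
0.016674407807663702 0.502391677831739
```

View pics/w6.png

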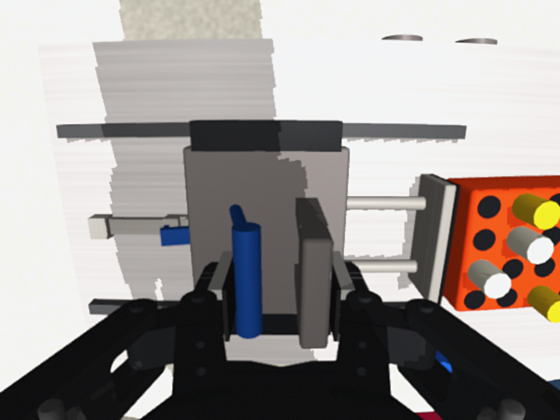

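Call:
arm_command:
  steps: [0.15, 0, 0, 0, 0, 0, 0.42, 0.15, 0, 0, 0, 0, 0, 0.42, 0.15, 0, 0, 0, 0, 0, 0.42, 0.15, 0, 0, 0, 0, 0, 0.42, 0, 0, 0, 0, 0, 0, 0.42]

```text
time: 7.58
tool_pos: [0.5022, -0.0382, 0.133]
tcp_rot: [2.375, 2.053, -0.001]
wrist_force: [-0.6, -6.1, 2.5]
width: 0.458
```

Call:
arm_command:
  steps: [0.15, 0, 0, 0, 0, 0, 0.42, 0.15, 0, 0, 0, 0, 0, 0.42, 0, 0, 0, 0, 0, 0, 0.42]

```text
time: 7.95
tool_pos: [0.5035, -0.0294, 0.1329]
tcp_rot: [2.375, 2.053, -0.002]
wrist_force: [-1.2, -6.9, 3.4]
width: 0.46
```

Run:
```python
from h import *
cam('wrist','w7.png');s=bot.read_state();print(s['tool_pos'],s['wrist_force'],s['width'])
p=s['tool_pos'];print(p@[.1435,.9896,0],p@[.9896,-.1435,0])
cam('top','t7.png');import cv2
i=cv2.imread('pics/t7.png');cv2.imwrite('pics/t7z.png',cv2.resize(i[185:300,200:360],None,fx=5,fy=5,interpolation=cv2.INTER_CUBIC))
```

```text
[ 0.50353585 -0.02945466  0.13294865] [-0.69073809 -5.90415224  4.26843512] 0.4534086489724863
0.0431090587554845 0.5025258251833413
```

View pics/w7.png

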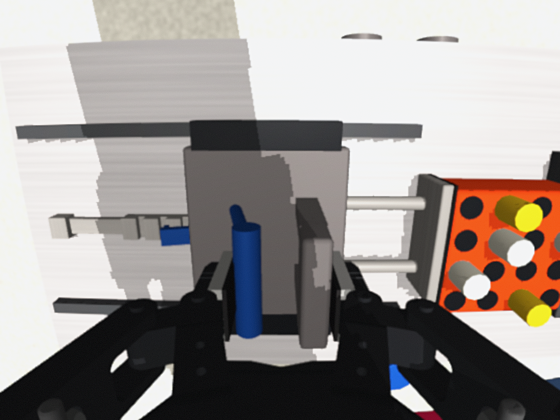

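View pics/t7z.png

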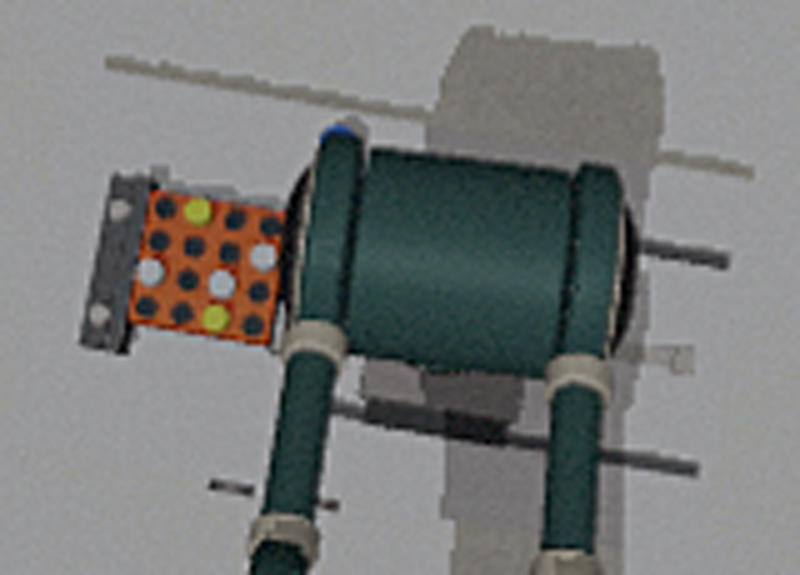

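Call:
arm_command:
  steps: [0.12, 0, 0, 0, 0, 0, 0.42, 0.12, 0, 0, 0, 0, 0, 0.42, 0.12, 0, 0, 0, 0, 0, 0.42, 0, 0, 0, 0, 0, 0, 0.42]

```text
time: 8.55
tool_pos: [0.5051, -0.0194, 0.133]
tcp_rot: [2.374, 2.052, -0.003]
wrist_force: [-1.6, -10.6, 3.2]
width: 0.456
```

```bash
cat > pad.py <<'E'
from h import *
import sys
f=sys.argv[1]
cam('wrist',f);s=bot.read_state();p=s['tool_pos'];print('s',p@[.1435,.9896,0],'F',s['wrist_force'],s['width'])
g=lambda n:cv2.imread('pics/'+n)
ref=g('w5.png')[170:230,415:468]
im=np.hstack([cv2.resize(g(n)[165:315,330:480],None,fx=2.6,fy=4) for n in ('w5.png',f)])
cv2.imwrite('pics/cmp_'+f,im)
E
python3 pad.py w8.png
```

```text
s 0.05329199675018627 F [-0.65535308 -8.87323267  2.54394902] 0.4550838674389457
```

View pics/cmp_w8.png

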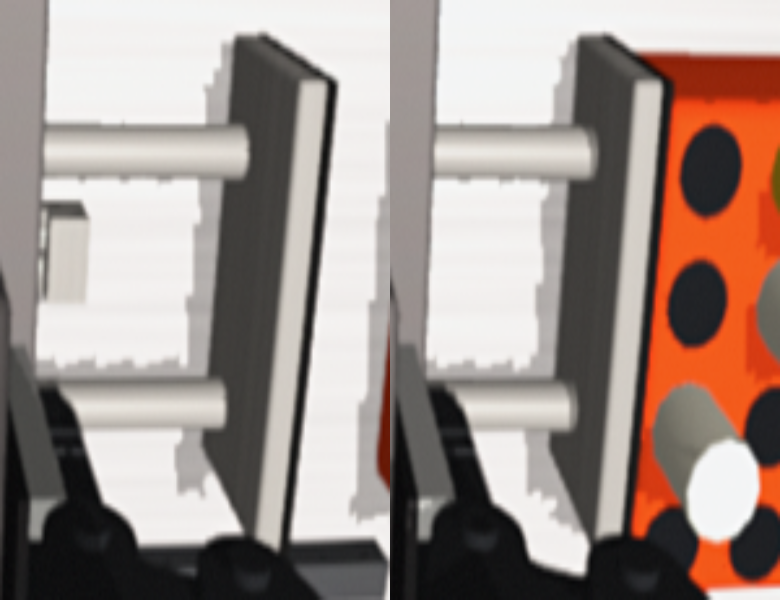

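```bash
cat > pm.py <<'E'
from h import *
import sys
s=bot.read_state();c=bot.read_camera('wrist');cal=(c['camera_matrix'],c['k1'],T_tool(s)@c['T_tool_cam'])
e=np.array([.1435,.9896,0])
for x in sys.argv[1:]:
    u,v=map(float,x.split(','));p=atz(cal,330+u/2.6,165+v/4,.097);print(x,p,p@e-s['tool_pos']@e)
E
python3 pm.py 335,82 282,82 286,540 228,540
```

```text
335,82 [0.48368726 0.07473727 0.097     ] 0.09007712866566432
282,82 [0.48220933 0.06408185 0.097     ] 0.07932043851571986
286,540 [0.54947362 0.06487082 0.097     ] 0.08975363323205111
228,540 [0.54735607 0.0519872  0.097     ] 0.07670012906061476
```

Call:
arm_command:
  steps: [0.08, 0, 0, 0, 0, 0, 0.42, 0.07, 0, 0, 0, 0, 0, 0.42, 0, 0, 0, 0, 0, 0, 0.42, 0, 0, 0, 0, 0, 0, 0.42]

```text
time: 9.15
tool_pos: [0.5056, -0.0154, 0.133]
tcp_rot: [2.374, 2.052, -0.004]
wrist_force: [-1.4, -10.9, 2.7]
width: 0.452
```

```bash
python3 pad.py w9.png
```

```text
s 0.0573601022986684 F [-0.81086522 -9.95922282  4.16875073] 0.45956489193084377
```

View pics/cmp_w9.png

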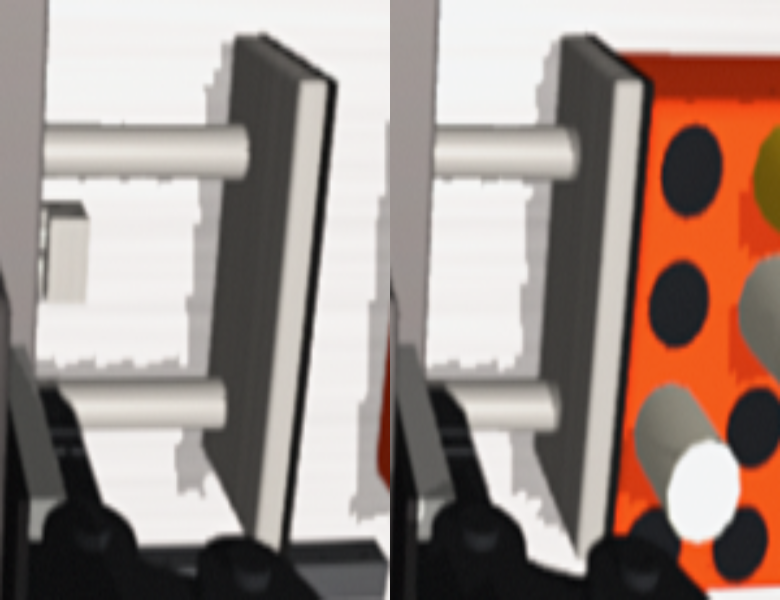

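View pics/w9.png

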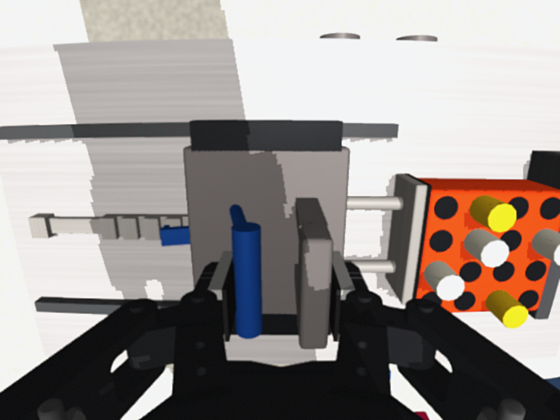

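Run:
```python
import cv2
i=cv2.imread('pics/w9.png');cv2.imwrite('pics/w9z.png',cv2.resize(i[200:250,20:220],None,fx=4,fy=8,interpolation=cv2.INTER_CUBIC))
```

```text
(no output)
```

View pics/w9z.png

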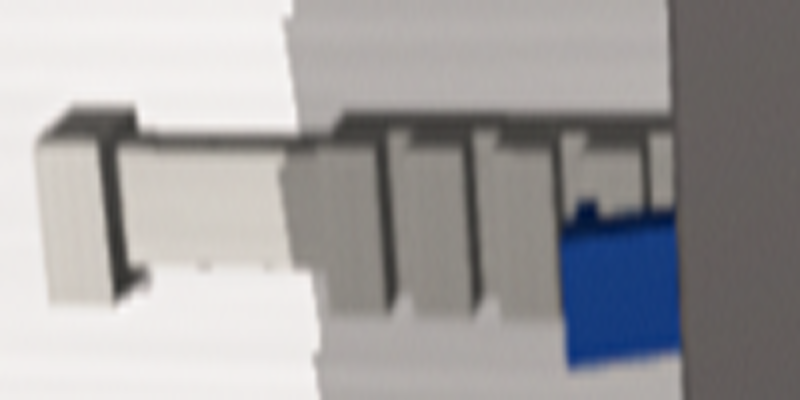

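Call:
arm_command:
  steps: [-0.03, 0, 0, 0, 0, 0, 0.5, -0.05, 0, 0, 0, 0, 0, 0.54, -0.05, 0, 0, 0, 0, 0, 0.58, -0.05, 0, 0, 0, 0, 0, 0.62, -0.05, 0, 0, 0, 0, 0, 0.66, 0, 0, 0, 0, 0, 0, 0.7, 0, 0, 0, 0, 0, 0, 0.78]

```text
time: 10.07
tool_pos: [0.5043, -0.0194, 0.1325]
tcp_rot: [-2.376, -2.055, -0.0]
wrist_force: [-0.9, -0.6, 1.1]
width: 0.782
```

```bash
python3 pad.py w10.png
```

```text
s 0.05315250546716958 F [-0.41896775  0.1865636   0.24366639] 0.7806549417659779
```

View pics/w10.png

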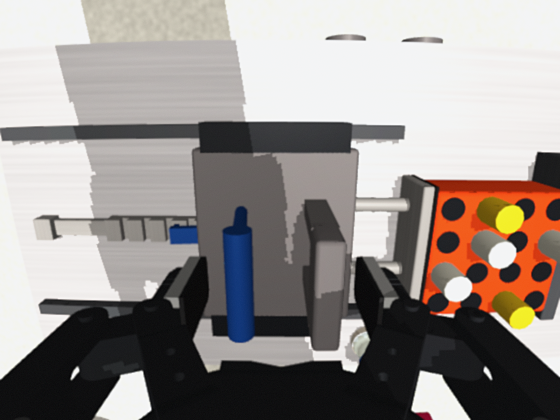

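Call:
arm_command:
  steps: [-0.13, 0, 0, 0, 0, 0, 0.78, -0.12, 0, 0, 0, 0, 0, 0.78, 0, 0, 0, 0, 0, 0, 0.78]

```text
time: 10.5
tool_pos: [0.5032, -0.0274, 0.1325]
tcp_rot: [2.377, 2.054, -0.0]
wrist_force: [-0.2, -0.1, -0.3]
width: 0.779
```

Call:
arm_command:
  steps: [-0.06, 0, 0, 0, 0, 0, 0.78, 0, 0, 0, 0, 0, 0, 0.78]

```text
time: 10.75
tool_pos: [0.5031, -0.0282, 0.1325]
tcp_rot: [-2.376, -2.053, -0.002]
wrist_force: [0.5, 4.8, -1.4]
width: 0.783
```

Call:
arm_command:
  steps: [-0.06, 0, 0, 0, 0, 0, 0.78, 0, 0, 0, 0, 0, 0, 0.78]

```text
time: 11.0
tool_pos: [0.503, -0.0287, 0.1324]
tcp_rot: [-2.376, -2.052, -0.004]
wrist_force: [2.4, 9.6, -0.3]
width: 0.78
```

```bash
python3 pad.py w11.png
```

```text
s 0.04383158093946648 F [ 2.46391725  9.11367318 -1.22154458] 0.7769778191228491
```

View pics/w11.png

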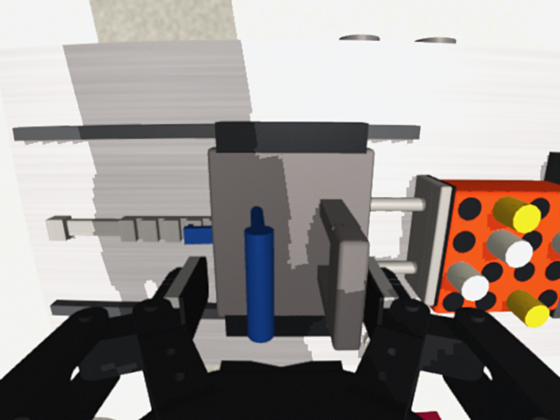

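Call:
arm_command:
  steps: [-0.06, 0, 0, 0, 0, 0, 0.78, 0, 0, 0, 0, 0, 0, 0.78]

```text
time: 11.3
tool_pos: [0.5028, -0.0302, 0.1324]
tcp_rot: [-2.375, -2.052, -0.005]
wrist_force: [2.0, 10.2, -0.9]
width: 0.779
```

Call:
arm_command:
  steps: [-0.06, 0, 0, 0, 0, 0, 0.78, 0, 0, 0, 0, 0, 0, 0.78]

```text
time: 11.55
tool_pos: [0.5025, -0.0319, 0.1324]
tcp_rot: [-2.375, -2.052, -0.005]
wrist_force: [2.1, 11.2, -1.4]
width: 0.781
```

Call:
arm_command:
  steps: [-0.05, 0, 0, 0, 0, 0, 0.78, 0, 0, 0, 0, 0, 0, 0.78]

```text
time: 11.8
tool_pos: [0.502, -0.035, 0.1325]
tcp_rot: [-2.376, -2.054, -0.001]
wrist_force: [0.8, 5.1, 0.2]
width: 0.778
```

Call:
arm_command:
  steps: [-0.05, 0, 0, 0, 0, 0, 0.78, 0, 0, 0, 0, 0, 0, 0.78]

```text
time: 12.05
tool_pos: [0.502, -0.0352, 0.1324]
tcp_rot: [-2.376, -2.052, -0.004]
wrist_force: [1.1, 11.4, -1.4]
width: 0.783
```

Call:
arm_command:
  steps: [-0.05, 0, 0, 0, 0, 0, 0.78, 0, 0, 0, 0, 0, 0, 0.78]

```text
time: 12.3
tool_pos: [0.5019, -0.0354, 0.1323]
tcp_rot: [-2.375, -2.05, -0.007]
wrist_force: [2.4, 16.6, -1.7]
width: 0.782
```

```bash
python3 pad.py w12.png
python3 - <<'E'
import cv2
i=cv2.imread('pics/w12.png');cv2.imwrite('pics/w12z.png',cv2.resize(i[160:360,40:400],None,fx=2.2,fy=2.2,interpolation=cv2.INTER_CUBIC))
E
```

```text
s 0.03701110480159221 F [ 2.08038827 15.08672159 -1.52120006] 0.7830767583580877
```

View pics/w12z.png

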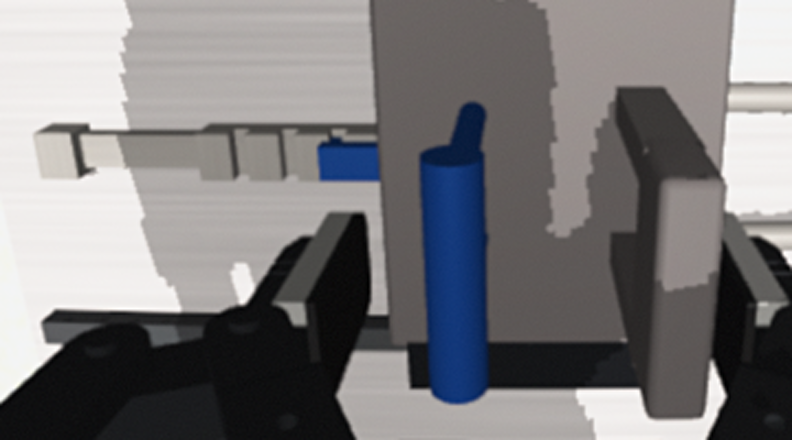

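Call:
arm_command:
  steps: [0.14, 0, 0, 0, 0, 0, 0.8, 0.14, 0, 0, 0, 0, 0, 0.85, 0, 0, 0, 0, 0, 0, 0.85]

```text
time: 12.72
tool_pos: [0.5028, -0.0306, 0.1325]
tcp_rot: [2.376, 2.055, -0.001]
wrist_force: [-0.2, -0.0, 0.3]
width: 0.849
```

```bash
python3 pad.py w13.png
```

```text
s 0.041830881255306714 F [0.3816311  0.1243925  0.24016074] 0.85048091432004
```

View pics/w13.png

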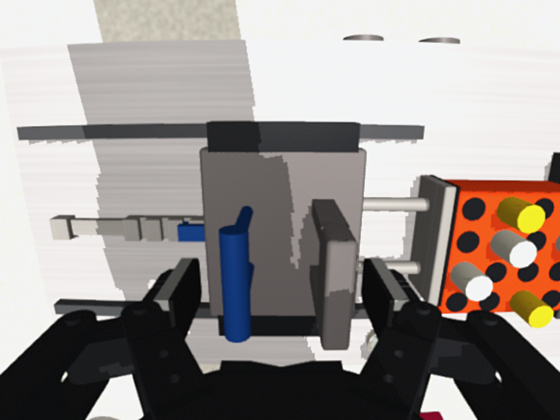

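Call:
arm_command:
  steps: [0, 0, -0.5, 0, 0, 0, 0.85, 0, 0, -0.8, 0, 0, 0, 0.85, 0, 0, -0.9, 0, 0, 0, 0.85, 0, 0, -0.9, 0, 0, 0, 0.85, 0, 0, -0.8, 0, 0, 0, 0.85, 0.5, 0, 0, 0, 0, 0, 0.85, 0.5, 0, 0, 0, 0, 0, 0.85, 0, 0, 0, 0, 0, 0, 0.85, 0, 0, 0, 0, 0, 0, 0.85]

```text
time: 13.9
tool_pos: [0.5064, -0.0003, 0.2482]
tcp_rot: [-2.375, -2.055, 0.003]
wrist_force: [0.8, 0.5, -0.9]
width: 0.851
```

Run:
```python
from h import *
import pickle
i,K,k,P=cam('wrist','w14.png');pickle.dump((K,k,P),open('w14.pkl','wb'))
s=bot.read_state();print(s['tool_pos'],s['wrist_force'],R.from_rotvec(s['tcp_rot']).as_matrix()[:,0])
i=cv2.imread('pics/w14.png');cv2.imwrite('pics/w14z.png',cv2.resize(i[100:300,130:530],None,fx=2,fy=3,interpolation=cv2.INTER_CUBIC))
```

```text
[ 5.06567599e-01 -4.94320423e-04  2.48470757e-01] [ 0.66646264  0.55686774 -0.47117783] [ 1.44026881e-01  9.89573665e-01 -4.67448437e-04]
```

View pics/w14z.png

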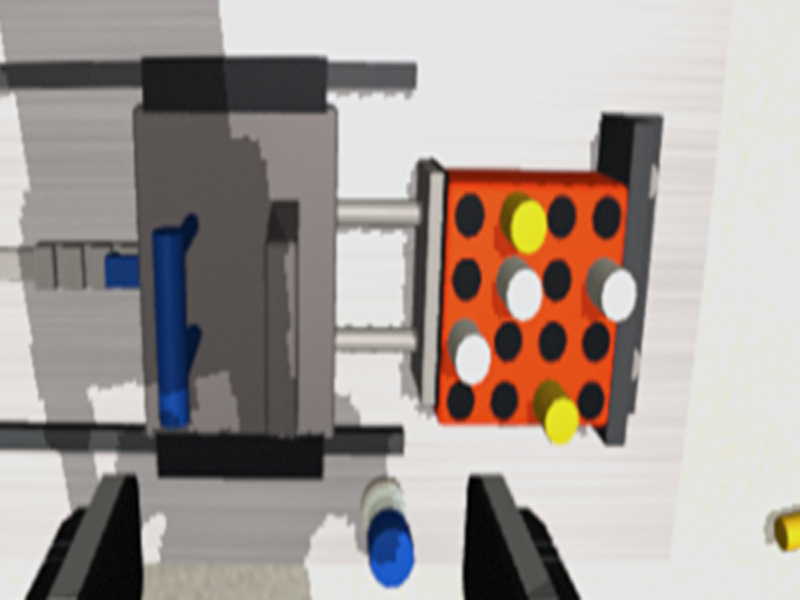

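Run:
```python
from h import *
import pickle
A=pickle.load(open('w14.pkl','rb'))
c=lambda x,y:(130+(x+.5)/2-.5,100+(y+.5)/3-.5)
e=np.array([.1435,.9896,0]);n=np.array([.9896,-.1435,0])
f=lambda q,z:(lambda p:(round(p@e*1e3,1),round(p@n*1e3,1)))(atz(A,*c(*q),z))
print('lever',f((168,232),.135),f((174,420),.135))
print('grip',[f(q,.147) for q in [(267,240),(297,240),(266,432),(296,432)]])
print('pad',[f(q,.097) for q in [(447,175),(437,400)]])
print('rackL/R',[f(q,.096) for q in [(447,185),(627,187),(607,424),(438,424)]])
print('stop',[f(q,.094) for q in [(635,120),(608,440)]])
i=cv2.imread('pics/w14.png');cv2.imwrite('pics/w14y.png',cv2.resize(i[130:260,330:470],None,fx=5.5,fy=4.5,interpolation=cv2.INTER_CUBIC))
```

```text
lever (np.float64(22.3), np.float64(477.5)) (np.float64(21.9), np.float64(526.8))
grip [(np.float64(59.4), np.float64(477.1)), (np.float64(69.9), np.float64(477.0)), (np.float64(58.4), np.float64(525.1)), (np.float64(69.4), np.float64(525.1))]
pad [(np.float64(132.3), np.float64(468.5)), (np.float64(131.8), np.float64(535.5))]
rackL/R [(np.float64(132.6), np.float64(471.5)), (np.float64(210.5), np.float64(471.4)), (np.float64(211.0), np.float64(543.8)), (np.float64(133.0), np.float64(543.5))]
stop [(np.float64(212.6), np.float64(452.6)), (np.float64(213.2), np.float64(549.9))]
```

View pics/w14y.png

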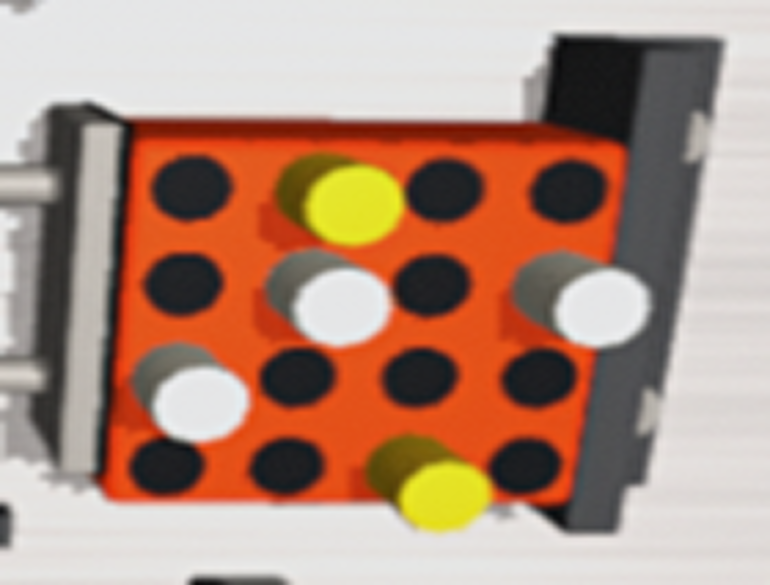

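Run:
```python
from h import *
s=bot.read_state();print(s['time'],s['joint_vel'].round(3),bot.finish_job())
```

```text
the job is handed in; nothing more can be done
13.95 [-0.007 -0.004 -0.006  0.001  0.001  0.001] None
```

I clamped the rack against the end stop with the catch down in a notch, and handed the job in at about 14 s. `finish_job` gives no verdict, so the result rests on my own checks.

I squeezed the lever fully, slid the carriage on until the pad was well pressed in, and let the catch down onto a land. I then pushed the grip back until the catch dropped in.

**Catch:** the force fell as the carriage jumped about 3 mm, then rose to about 16 N with almost no further movement, so the carriage is locked.

**Last picture, taken after lifting clear:**
- **Lever:** it is free. The lever bar and grip are 42.2 mm apart, against 42 mm when free.
- **Pad:** it is pressed in about 10 mm of its 20 mm.
- **Rack:** it is square, about 6 mm off the stop's middle. Its edge showed about 2 mm short of the stop, but its measured length also came out about 2 mm short. That is within the camera's error, and the picture shows it touching.
- **Gripper:** it is well clear and touching nothing.

**Disagreement:** while the pad was being pressed in, the arm position put it about 3 mm further in (18 mm) than the picture did (15 mm). The final 10 mm comes from the last picture and is well inside the limits either way.

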